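# Turn round the row of mosaic pots

## Robot

A 6-joint arm with a two-finger parallel gripper is mounted at the origin on the work surface. World frame = base frame: x ahead of the robot, y to its left, z up, the work surface at z = 0. Lengths are in mm, angles in rad, forces in N, time in s.
With the tool pointing down it reaches from about 425 to 950 mm from the base axis. Payload 14.7 kg.
Tool frame: the origin (TCP) lies on the centre line of the jaws, within the pads' length; the fingertips stand 19 mm ahead of it and the grasp point (between the pads) is the TCP; z points along the fingers, y is the line along which they close (so a half turn about z gives the same grasp; the last joint's range is limited). The gripper opens to 85 mm and grips with 20 to 120 N. Pads are 22 mm wide; open, the fingers measure 114 mm over their backs; the gripper's body (76 mm by 85 mm) begins 54 mm behind the grasp point. The pads swing forward as they close: fully open they stand 13 mm farther back than shut.
Start: joints at [1.13, 0.48, 1.596, -0, 1.065, -0.047], TCP at [249.381, 600.251, 230.197] pointing down, gripper open.
Joint ranges: [-2.75, 2.75], [-0.82, 2.05], [0.23, 2.67], [-1.56, 4.7], [0.09, 2.69], [-2.92, 2.92]. Speed limits (rad/s): [1.89, 1.89, 2.39, 3.01, 3.01, 3.01].

## Interface

Orientations are given as a unit quaternion [w, x, y, z].
In Python, from workcell import status, cams, env gives the robot as it stands.
- The arm moves only by the tool play_rows, never from a script. Its argument "targets" is a list that holds one entry, the list of rows, each a list of 7 numbers: the turn, a rotation vector about the world's x, y, z in degrees, then the shift along the world's x, y, z in m, then the opening, from -1 (shut) to 1 (fully open). In form: [[[wx, wy, wz, x, y, z, jaw], ...]]. A call has 1 to 10 rows; each row is the pose to reach, as a shift and turn from the pose commanded when the call began; what a row does not reach only later rows make up. A row lasts 1/12 s, in which the tool goes at most 41.7 mm and 7.16 degrees, less where a joint would pass 70% of its speed; a pose out of reach is approached as far as the arm can. A call with a gripper value outside its range is refused whole. The fingers move at their own pace and stop on an object; the grip force is fixed at half the most. Time passes only in rows, so rows that repeat a pose let the fingers close. It gives the time, the measured TCP pose, the force, the opening and the grip force at its end, in the units of the state.
- status.read_state(): the state, without advancing time (a new reading comes with each control period).
- cams.grab_frame(name): name is "side" or "top" or "wrist"; returns a dict with "frame" (384x512x3 uint8, red, green, blue), "depth" (384x512 float32, mm along the optical axis (not along the pixel's ray), 0 where there is no reading), "intrinsics" (3x3 intrinsics, pixels), "R" (3x3) and "t" (3): a world point X has camera coordinates R X + t. Camera axes: x right, y down, z forward; pixel columns grow to the right and rows downward; lengths in mm; the calibration is good to about 2 mm. A picture is of the moment at which its call begins.
- env.job_done(): hands the job in; it is judged then, once.
The state is a dict: "time": time; "joint_positions": joint angles; "joint_vel": joint speeds; "tau": joint torques, N m; "ee_pos": TCP position; "tool_rot": TCP orientation; "force": force on the tool from outside, world axes, zero at the start; "moment": the same for the moment, N m; "gripper_width": finger opening in mm; "gripper_force": force on a finger pad.
Only numpy, scipy, OpenCV 4.12 (cv2) and the standard library are available. Lean on these libraries where they do the work, as an engineer would, in place of code of your own. Each camera call takes 0.05 s, during which the arm holds its last target. There are 200 camera calls.

## Task

Move the four mosaic pots from the metal drying rack to the wooden finishing board, one pot to each place, in reverse order: the pot that stood next to the drying rack's end stop goes to the place farthest from the board's end stop, the next one beside it, and so on, so that the last pot of the row ends up next to the board's end stop. Set each pot down gently and upright in the middle of its place, never tipping one over, and let go of them all.

Things in the scene. Friction and masses are not known exactly. Their poses are not given: they have to be found in the camera images.
- globe_pot: Round (globe-shaped) pot, 60 mm across at its widest, 28 mm above its foot, narrowing to a 44 mm rim; 60 mm tall (62 with the rim bead). Glass covered with gold and brown mosaic chips, dark blue rim, open at the top. Origin: centre of its underside; z up. Starts upright on its own cork mat, top of the mat 30 mm above the table. 0.12 to 0.22 kg.
- tall_pot: Tall straight round pot, 42 mm across, 95 mm tall. Glass covered with gold and brown mosaic chips, dark blue rim, open at the top. Origin: centre of its underside; z up. Starts upright on its own cork mat, top of the mat 30 mm above the table. 0.12 to 0.22 kg.
- square_pot: Square pot, 46 x 46 mm, 62 mm tall; its sides lie along its x and y axes, and it starts turned within 0.1 rad of the drying rack's direction. Glass covered with gold and brown mosaic chips, dark blue rim, open at the top. Origin: centre of its underside; z up. Starts upright on its own cork mat, top of the mat 30 mm above the table. 0.12 to 0.22 kg.
- low_pot: Low straight round pot, 58 mm across, 42 mm tall. Glass covered with gold and brown mosaic chips, dark blue rim, open at the top. Origin: centre of its underside; z up. Starts upright on its own cork mat, top of the mat 30 mm above the table. 0.12 to 0.22 kg.
- globe_mat: Square cork mat 78 x 78 x 6 mm, fixed on the metal drying rack; the round pot stands on it at the start, within 5 mm of its centre. Origin: centre of its underside, 24 mm above the table; z up. The mats stay behind and still show where each pot stood. The order of the four mats along the rack differs at every start.
- tall_mat: Square cork mat 78 x 78 x 6 mm, fixed on the metal drying rack; the tall pot stands on it at the start, within 5 mm of its centre. Origin: centre of its underside, 24 mm above the table; z up. The mats stay behind and still show where each pot stood. The order of the four mats along the rack differs at every start.
- square_mat: Square cork mat 78 x 78 x 6 mm, fixed on the metal drying rack; the square pot stands on it at the start, within 5 mm of its centre. Origin: centre of its underside, 24 mm above the table; z up. The mats stay behind and still show where each pot stood. The order of the four mats along the rack differs at every start.
- low_mat: Square cork mat 78 x 78 x 6 mm, fixed on the metal drying rack; the low pot stands on it at the start, within 5 mm of its centre. Origin: centre of its underside, 24 mm above the table; z up. The mats stay behind and still show where each pot stood. The order of the four mats along the rack differs at every start.
- drying_rack: Fixed aluminium shelf 120 x 420 mm (x, y), top 24 mm above the table, with four cork mats in a row at y = +135, +45, -45, -135 mm (x = 0). Dark metal end stop at its +y end, 25 mm wide, 35 mm high above the shelf. Origin: on the table under its middle; z up. Nearer to or farther from the robot than the wooden board; turned by at most 0.1 rad.
- finishing_board: Fixed brown wooden board 120 x 420 mm (x, y), top 20 mm above the table, empty. Five dark fences across it, 6 mm wide, 10 mm high, bound four places 84 mm wide, centres at y = +135, +45, -45, -135 mm (x = 0); long sides open. Dark wooden end stop at its +y end, 25 mm wide, 35 mm high above the board. Origin: on the table under its middle; z up. Turned by at most 0.1 rad.

How it is judged:
By the outcome, as a careful person would: the job done as asked, in the order asked, and still so for the second after the job is handed in, with the robot touching nothing.
It also fails if it takes over 102 s, if anything falls off the work surface, if the arm or the gripper's body presses on something with over 40 N, if the wrist force passes 120 N, or if a joint passes its speed limit or range.

## Working session

There is one attempt and no reset: what is moved stays moved. The work goes in short steps, Python scripts to look and compute and a tool call to move; the robot and the scene stay as the last step left them, time stands still between calls to the robot, and variables do not carry over. Pictures are saved under pics/ and viewed, at most 14 in all, crops included, and the job is handed in when it is done.

Besides the shell and the picture viewer there is one more tool, called as name(argument=value, ...), one argument or row to a line, values as JSON. play_rows: Moves the arm, as the interface text tells. Its arguments: {"type":"object","properties":{"targets":{"type":"array","items":{"type":"array","items":{"type":"array","items":{"type":"number"}}}}},"required":["targets"]}

```bash
mkdir -p pics; python3 - <<'E'
from workcell import status,cams,env
import cv2,numpy as np
s=status.read_state();print(s)
for n in("top","side"):
    g=cams.grab_frame(n);cv2.imwrite(f"pics/{n}0.png",g["frame"][:,:,::-1]);np.savez(f"{n}0.npz",**g)
    print(n,g["intrinsics"].tolist(),g["R"].round(3).tolist(),g["t"].round(1).tolist())
E
```

```text
{'time': 0.0, 'joint_positions': array([ 1.13038868e+00,  4.80876499e-01,  1.59687056e+00, -1.86971528e-05,
        1.06510221e+00, -4.66010422e-02]), 'joint_vel': array([-0.00015833, -0.00039551, -0.00050239,  0.00096295,  0.0011421 ,
        0.00029765]), 'tau': array([ 4.14096663e-03, -9.50671363e+01, -4.30179477e+01,  2.07189064e-04,
        1.24432112e-02,  1.51488422e-08]), 'ee_pos': array([249.21757733, 599.87257473, 229.5446464 ]), 'tool_rot': array([-1.43553700e-04,  1.95628930e-01,  9.80677790e-01, -6.11743154e-04]), 'force': array([-0.35808885,  0.28795588,  0.33750073]), 'moment': array([ 0.00174317, -0.02123327,  0.00755355]), 'gripper_force': 0.0, 'gripper_width': 85.32271467628804}
top [[396.96490786561947, 0.0, 255.0837030859037], [0.0, 396.96490786561947, 190.83690987614708], [0.0, 0.0, 1.0]] [[-0.012, -1.0, -0.012], [-0.991, 0.013, -0.132], [0.132, 0.01, -0.991]] [14.5, 563.6, 654.2]
side [[351.9496561645153, 0.0, 259.0901806219503], [0.0, 351.9496561645153, 188.876486400831], [0.0, 0.0, 1.0]] [[-0.859, -0.512, -0.005], [-0.397, 0.673, -0.624], [0.323, -0.534, -0.782]] [477.1, 245.2, 502.4]
```

View pics/top0.png

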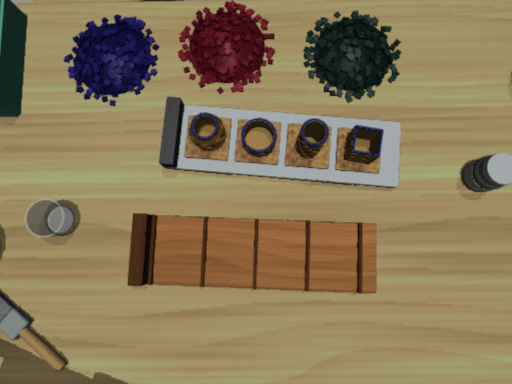

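View pics/side0.png

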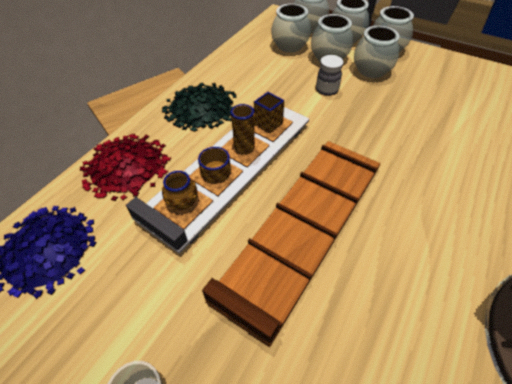

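The top view shows the rack as the far row (rows 100-185). From the stop on the left, its pots are globe (207,130), low (258,137), tall (313,137) and square (365,143). The board is empty at rows 215-292, with its stop at the left (140,250). The side view confirms the order.

```bash
cat > h.py <<'E'
import numpy as np,cv2
def load(f): return dict(np.load(f))
def plane(g,uv,z):
    K,R,t=g["intrinsics"],g["R"],g["t"];uv=np.atleast_2d(uv).astype(float)
    d=np.c_[uv,np.ones(len(uv))]@np.linalg.inv(K).T@R; c=-R.T@t
    return c+d*((z-c[2])/d[:,2])[:,None]
def cloud(g):
    h,w=g["depth"].shape;v,u=np.mgrid[:h,:w]
    p=np.stack([u,v,np.ones_like(u)],-1)*g["depth"][...,None]
    return (p@np.linalg.inv(g["intrinsics"]).T-g["t"])@g["R"]
def blue(g):
    hsv=cv2.cvtColor(g["frame"],cv2.COLOR_RGB2HSV)
    return cv2.inRange(hsv,(110,110,40),(130,255,255))
E
python3 - <<'E'
from h import *
for n in("top","side"):
    g=load(n+"0.npz");P=cloud(g);z=P[...,2];f=g["frame"].astype(int)
    print(n,"table z",np.median(z[(abs(P[...,0]-400)<50)&(abs(P[...,1])<100)]))
    hsv=cv2.cvtColor(g["frame"],cv2.COLOR_RGB2HSV)
    inb=(P[...,0]>400)&(P[...,0]<900)&(abs(P[...,1])<330)
    for nm,(a,b),c in(("board+stop",(13,62),(f[...,0]-f[...,2]>20)&(P[...,0]<640)),("board",(16,34),(f[...,0]-f[...,2]>20)&(P[...,0]<640)),("rack",(20,28),hsv[...,1]<60),("rack stop",(50,66),hsv[...,1]<60),("bstop",(47,62),P[...,0]<640)):
        m=(inb&c&(z>a)&(z<b)).astype(np.uint8)
        k,l,st,_=cv2.connectedComponentsWithStats(m)
        if k<2: print(nm,'none');continue
        i=1+st[1:,4].argmax();q=P[l==i]
        if nm=="rack": q=P[m>0]
        r=cv2.minAreaRect(q[:,:2].astype(np.float32));print(nm,len(q),np.round(r[0],1),np.round(r[1],1),r[2],"z",np.median(q[:,2]).round(1))
    m=blue(g)
    m=m*(inb&(z>40)&(P[...,0]>600)).astype(np.uint8)
    m=cv2.dilate(m,np.ones((2,2)))
    k,l,st,_=cv2.connectedComponentsWithStats(m)
    for i in range(1,k):
        if st[i,4]<40: continue
        v,u=np.where((l==i)&(m>0));zz=np.percentile(z[l==i],90)
        for H in(92,72,125,92):pass
        H=min((92,72,125),key=lambda h:abs(h-zz))
        q=plane(g,np.c_[u-.5,v-.5],H)[:,:2].astype(np.float32)
        (c,r)=cv2.minEnclosingCircle(q);print("rim",zz.round(1),H,np.round(c,1),round(2*r,1),np.round(cv2.minAreaRect(q),1) if 0 else [np.round(x,1) for x in cv2.minAreaRect(q)],st[i])
E
```

```text
top table z 19.88303483267258
board+stop 16172 [456.9   7.5] [420.5 120.1] 87.1580810546875 z 21.6
board 15089 [456.4  -4.4] [396.5 120.1] 87.1580810546875 z 21.5
rack 6467 [733.5 -52.8] [416.7 288.6] 84.24429321289062 z 25.2
rack stop 1025 [669.1 153.2] [ 25.8 119. ] 84.49346160888672 z 60.0
bstop 1175 [466.6 204.7] [ 25.7 119.7] 87.13504028320312 z 56.1
rim 94.2 92 [665.5  89.5] 47.2 [array([665. ,  89.6]), array([45.8, 44.4]), np.float64(0.1)] [191 113  28  28 242]
rim 75.3 72 [654.    0.7] 60.9 [array([6.542e+02, 4.000e-01]), array([57.4, 57.2]), np.float64(89.2)] [242 119  35  34 277]
rim 128.3 125 [643.  -85.9] 45.0 [array([642.8, -85.6]), array([41.8, 43.1]), np.float64(88.5)] [301 119  28  28 232]
rim 95.3 92 [ 637.  -175.9] 63.0 [array([ 636.5, -175.4]), array([47.3, 47.2]), np.float64(79.3)] [352 126  32  31 320]
side table z 19.56460092035989
board+stop 13486 [455.2   8.5] [420.8 120.5] 87.1532211303711 z 21.4
board 11777 [455.5   8.5] [420.8 120.3] 87.30575561523438 z 21.3
rack 2792 [725.3  28.7] [558.4 300.3] 88.6313247680664 z 25.0
rack stop 936 [666.7 154.4] [ 25.3 119.1] 84.54804229736328 z 59.7
bstop 1575 [465.  205.7] [ 25.8 120.5] 87.08928680419922 z 55.8
rim 94.6 92 [ 635.4 -173.2] 59.9 [array([ 635.4, -173.2]), array([48.3, 47.8]), np.float64(79.3)] [255  93  29  19 172]
rim 127.4 125 [642.  -84.5] 46.6 [array([638.4, -79.8]), array([45.1, 34.4]), np.float64(30.4)] [231 108  25  13 127]
rim 74.9 72 [652.6   2.3] 60.8 [array([648.7,   6.8]), array([56.1, 46.6]), np.float64(37.2)] [199 151  31  20 158]
rim 93.4 92 [663.3  91.9] 46.9 [array([662.5,  92.4]), array([44.3, 44.6]), np.float64(47.7)] [164 171  27  22 195]
```

play_rows(
  targets=[
    [[0,0,-7,0.02,-0.025,0,1],[0,0,-14,0.05,-0.06,0,1],[0,0,-21,0.075,-0.092,0,1],[0,0,-28,0.1,-0.123,0,1],[0,0,-35,0.125,-0.154,0,1],[0,0,-42,0.15,-0.185,0,1],[0,0,-49,0.175,-0.216,0,1],[0,0,-56,0.2,-0.247,0,1],[0,0,-63,0.22,-0.27,0,1],[0,0,-70,0.24,-0.295,0,1]],
  ],
)

```text
time: 0.93
ee_pos: [490.3, 303.6, 230.0]
tool_rot: [-0.0, 0.725, 0.689, -0.0]
force: [0.0, 0.5, 0.6]
gripper_width: 85.4
gripper_force: 0.0
```

play_rows(
  targets=[
    [[0,0,-2,0.025,-0.031,0,1],[0,0,-2,0.05,-0.061,0,1],[0,0,-2,0.075,-0.092,0,1],[0,0,-2,0.1,-0.123,0,1],[0,0,-2,0.125,-0.153,0,1],[0,0,-2,0.15,-0.184,0,1],[0,0,-2,0.165,-0.202,0,1],[0,0,-2,0.175,-0.2145,0,1],[0,0,-2,0.175,-0.2145,-0.02,1],[0,0,-2,0.175,-0.2145,-0.04,1]],
  ],
)

```text
time: 1.77
ee_pos: [665.3, 90.2, 190.3]
tool_rot: [0.001, 0.735, 0.678, 0.001]
force: [0.2, 0.4, -0.9]
gripper_width: 85.5
gripper_force: 0.0
```

```bash
python3 - <<'E'
from workcell import status,cams
import cv2,numpy as np
g=cams.grab_frame("wrist");cv2.imwrite("pics/w1.png",g["frame"][:,:,::-1]);np.savez("w1.npz",**g)
from h import *
print(status.read_state()["ee_pos"],(-g["R"].T@g["t"]).round(0))
m=blue(g);k,l,st,_=cv2.connectedComponentsWithStats(cv2.dilate(m,np.ones((3,3))))
for i in range(1,k):
    if st[i,4]<150: continue
    v,u=np.where((l==i)&(m>0))
    for H in (72,92,125):
        q=plane(g,np.c_[u,v],H)[:,:2].astype(np.float32);c,r=cv2.minEnclosingCircle(q);print(H,np.round(c,1),round(2*r,1),[np.round(x,1) for x in cv2.minAreaRect(q)],st[i])
E
```

```text
[662.44497426  90.46923121 185.49822393] [671. 155. 334.]
72 [801.1 224.1] 124.6 [array([800.6, 209.5]), array([ 54.4, 123.3]), np.float64(85.4)] [ 322    0  152   73 7776]
92 [791.2 218.8] 115.1 [array([790.7, 205.4]), array([ 50.3, 113.9]), np.float64(85.4)] [ 322    0  152   73 7776]
125 [774.8 210.2] 99.4 [array([774.4, 198.5]), array([43.4, 98.3]), np.float64(85.4)] [ 322    0  152   73 7776]
72 [666.2  83.8] 49.2 [array([666.4,  84.1]), array([47.6, 48.1]), np.float64(51.4)] [224 165  53  50 928]
92 [666.6  89.3] 45.5 [array([666.8,  89.5]), array([44. , 44.4]), np.float64(51.4)] [224 165  53  50 928]
125 [667.2  98.3] 39.3 [array([667.4,  98.5]), array([38. , 38.3]), np.float64(51.4)] [224 165  53  50 928]
72 [6.552e+02 2.000e-01] 59.7 [array([6.552e+02, 3.000e-01]), array([58.3, 57.5]), np.float64(85.3)] [218 241  57  52 872]
92 [656.5  12. ] 55.1 [array([656.4,  12.2]), array([53.8, 53.1]), np.float64(85.3)] [218 241  57  52 872]
125 [658.5  31.6] 47.6 [array([658.5,  31.7]), array([46.5, 45.9]), np.float64(85.3)] [218 241  57  52 872]
```

View pics/w1.png

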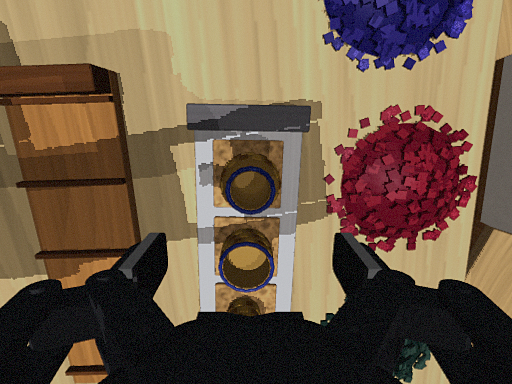

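The wrist view has the globe rim at (250,190), midway between the fingers (columns 150 and 350). Its position agrees with the top view to about 1 mm. Descending.

play_rows(
  targets=[
    [[0,0,0,0.001,-0.001,-0.02,1],[0,0,0,0.001,-0.001,-0.045,1],[0,0,0,0.001,-0.001,-0.07,1],[0,0,0,0.001,-0.001,-0.09,1],[0,0,0,0.001,-0.001,-0.11,1],[0,0,0,0.001,-0.001,-0.125,1],[0,0,0,0.001,-0.001,-0.132,1],[0,0,0,0.001,-0.001,-0.132,1],[0,0,0,0.001,-0.001,-0.132,0.6],[0,0,0,0.001,-0.001,-0.132,0.4]],
  ],
)

```text
time: 2.65
ee_pos: [666.0, 90.1, 59.4]
tool_rot: [0.0, 0.735, 0.679, 0.001]
force: [-0.4, -0.8, 0.1]
gripper_width: 63.9
gripper_force: 0.0
```

play_rows(
  targets=[
    [[0,0,0,0,0,0,0.3],[0,0,0,0,0,0,0.2],[0,0,0,0,0,0,0.1],[0,0,0,0,0,0,0],[0,0,0,0,0,0,-0.3],[0,0,0,0,0,0,-0.6],[0,0,0,0,0,0,-1],[0,0,0,0,0,0,-1]],
  ],
)

```text
time: 3.32
ee_pos: [666.1, 90.0, 60.2]
tool_rot: [0.001, 0.735, 0.678, 0.001]
force: [-3.5, 1.2, 13.2]
gripper_width: 53.7
gripper_force: 61.9
```

```bash
python3 - <<'E'
from workcell import status,cams
import cv2,numpy as np
a=cams.grab_frame("side")["frame"];b=cams.grab_frame("wrist")["frame"]
a=cv2.resize(a[100:290,80:280],(400,380));b=cv2.resize(b,(400,300))
o=np.zeros((380,800,3),np.uint8);o[:,:400]=a;o[:300,400:]=b
cv2.imwrite("pics/g1.png",o[:,:,::-1])
s=status.read_state();print(s["force"],s["ee_pos"],s["gripper_width"])
E
```

```text
[-3.77437341  1.36412944 12.72408942] [666.0815801   89.97116108  60.16500319] 54.09119425013403
```

View pics/g1.png

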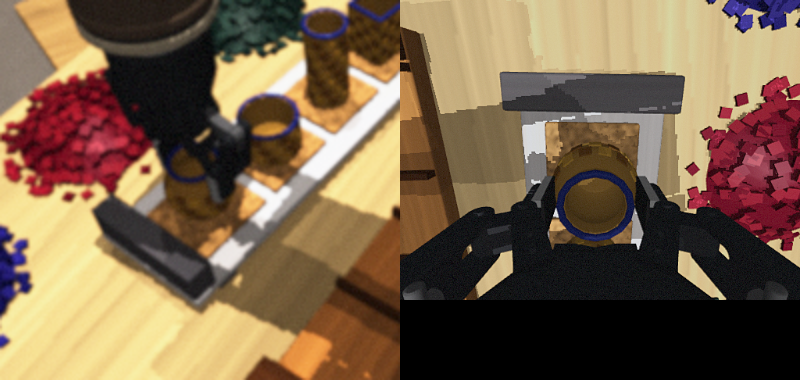

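The side crop shows the fingers around the pot's belly. The wrist crop shows the rim centred between the pads at (595,205). Lifting slowly and checking.

play_rows(
  targets=[
    [[0,0,0,0,0,0.002,-1],[0,0,0,0,0,0.004,-1],[0,0,0,0,0,0.006,-1],[0,0,0,0,0,0.01,-1],[0,0,0,0,0,0.015,-1],[0,0,0,0,0,0.02,-1],[0,0,0,0,0,0.02,-1]],
  ],
)

```text
time: 4.0
ee_pos: [666.1, 89.8, 79.5]
tool_rot: [0.0, 0.735, 0.678, 0.001]
force: [0.6, 0.6, -1.2]
gripper_width: 53.5
gripper_force: 63.1
```

```bash
python3 - <<'E'
from workcell import status,cams
import cv2,numpy as np
from h import *
g=cams.grab_frame("top");f=g["frame"]
w=cams.grab_frame("wrist");b=w["frame"]
s=cams.grab_frame("side");a=s["frame"]
o=np.zeros((380,800,3),np.uint8);o[:,:400]=cv2.resize(a[100:290,80:280],(400,380));o[:300,400:]=cv2.resize(b,(400,300))
cv2.imwrite("pics/g2.png",o[:,:,::-1])
m=blue(w);m[:100]=0;v,u=np.where(m>0)
k,l,st,_=cv2.connectedComponentsWithStats(m);
i=1+st[1:,4].argmax();v,u=np.where(l==i)
for H in(92,107,112,117):
  q=plane(w,np.c_[u,v],H)[:,:2].astype(np.float32);print(H,np.round(cv2.minEnclosingCircle(q)[0],1),2*cv2.minEnclosingCircle(q)[1])
P=cloud(w);print("rim z",np.percentile(P[...,2][l==i],[10,50,90]))
E
```

```text
92 [665.8  78.9] 53.287227630615234
107 [666.5  87.7] 47.1509895324707
112 [666.7  90.6] 45.105560302734375
117 [667.   93.5] 43.06015396118164
rim z [109.02122195 110.07912808 110.98512965]
```

View pics/g2.png

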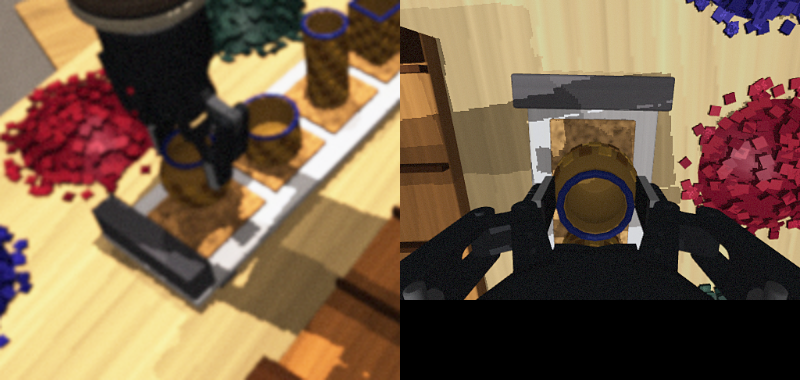

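Lifted cleanly: the rim is level and z rose about 20 mm. Carrying the globe to the y = -135 place.

play_rows(
  targets=[
    [[0,0,0,0,0,0.005,-1],[0,0,0,0,0,0.015,-1],[0,0,0,0,0,0.03,-1],[0,0,0,0,0,0.048,-1],[0,0,0,0,0,0.066,-1],[0,0,0,0,0,0.084,-1],[0,0,0,-0.003,-0.003,0.1,-1],[0,0,0,-0.008,-0.008,0.11,-1],[0,0,0,-0.018,-0.018,0.116,-1],[0,0,0,-0.03,-0.03,0.118,-1]],
  ],
)

```text
time: 4.98
ee_pos: [635.0, 59.3, 197.3]
tool_rot: [0.0, 0.734, 0.679, 0.0]
force: [0.3, -0.8, -2.0]
gripper_width: 53.8
gripper_force: 63.1
```

play_rows(
  targets=[
    [[0,0,0,-0.014,-0.014,0,-1],[0,0,0,-0.031,-0.031,0,-1],[0,0,0,-0.05,-0.05,0,-1],[0,0,0,-0.07,-0.07,0,-1],[0,0,0,-0.09,-0.09,0,-1],[0,0,0,-0.11,-0.11,0,-1],[0,0,0,-0.13,-0.13,0,-1],[0,0,0,-0.15,-0.15,0,-1],[0,0,0,-0.166,-0.166,0,-1],[0,0,0,-0.177,-0.177,0,-1]],
  ],
)

```text
time: 5.82
ee_pos: [455.3, -118.5, 195.9]
tool_rot: [-0.001, 0.735, 0.678, -0.001]
force: [-0.0, 0.2, -1.5]
gripper_width: 53.2
gripper_force: 63.1
```

play_rows(
  targets=[
    [[0,0,1,-0.006,-0.006,-0.002,-1],[0,0,2,-0.009,-0.0095,-0.01,-1],[0,0,2,-0.009,-0.0095,-0.025,-1],[0,0,2,-0.009,-0.0095,-0.043,-1],[0,0,2,-0.009,-0.0095,-0.061,-1],[0,0,2,-0.009,-0.0095,-0.079,-1],[0,0,2,-0.009,-0.0095,-0.095,-1],[0,0,2,-0.009,-0.0095,-0.108,-1],[0,0,2,-0.009,-0.0095,-0.117,-1],[0,0,2,-0.009,-0.0095,-0.12,-1]],
  ],
)

```text
time: 6.65
ee_pos: [447.8, -126.6, 75.0]
tool_rot: [-0.001, 0.723, 0.691, -0.001]
force: [-0.2, 0.4, -1.9]
gripper_width: 53.8
gripper_force: 63.1
```

```bash
cat >> h.py <<'E'
def wrim(name,Hs,ymin=60):
    from workcell import cams,status
    w=cams.grab_frame("wrist");m=blue(w);m[:ymin]=0
    k,l,st,c=cv2.connectedComponentsWithStats(m);cand=[i for i in range(1,k) if st[i,4]>150 and abs(c[i][0]-250)<110]
    P=cloud(w)
    for i in cand:
        v,u=np.where(l==i);print("rim z",np.percentile(P[...,2][l==i],[10,50,90]).round(1),c[i].round())
        for H in Hs:
            q=plane(w,np.c_[u,v],H)[:,:2].astype(np.float32);e=cv2.minEnclosingCircle(q);r=cv2.minAreaRect(q);print(H,np.round(e[0],1),round(2*e[1],1),np.round(r[0],1),np.round(r[1],1),round(r[2],1))
    s=status.read_state();print(s["ee_pos"].round(1),s["force"].round(1),s["gripper_width"].round(1),round(s["time"],2))
    cv2.imwrite(f"pics/{name}.png",w["frame"][:,:,::-1]);np.savez(name+".npz",**w)
E
python3 -c "
from h import *
wrim('w2',(106,110))"
```

```text
rim z [105.  106.2 107.1] [250. 261.]
106 [ 448.8 -126.8] 45.6 [ 448.7 -126.7] [44.7 44.9] 10.1
110 [ 448.9 -124.5] 44.0 [ 448.8 -124.4] [43.1 43.3] 10.1Traceback (most recent call last):
  File "<string>", line 3, in <module>
    wrim('w2',(106,110))
    ~~~~^^^^^^^^^^^^^^^^
  File "h.py", line 23, in wrim
    s=status.read_state();print(s["ee_pos"].round(1),s["force"].round(1),s["gripper_width"].round(1),round(s["time"],2))
                                                                         ^^^^^^^^^^^^^^^^^^^^^^^^
AttributeError: 'float' object has no attribute 'round'
```

play_rows(
  targets=[
    [[0,0,0,0,0,-0.005,-1],[0,0,0,0,0,-0.01,-1],[0,0,0,0,0,-0.015,-1],[0,0,0,0,0,-0.018,-1],[0,0,0,0,0,-0.02,-1],[0,0,0,0,0,-0.021,-1],[0,0,0,0,0,-0.022,-1],[0,0,0,0,0,-0.022,-1]],
  ],
)

```text
time: 7.37
ee_pos: [449.4, -126.8, 54.1]
tool_rot: [0.0, 0.723, 0.691, -0.0]
force: [-0.9, 0.0, -1.4]
gripper_width: 54.1
gripper_force: 63.2
```

```bash
sed -i 's/s\["gripper_width"\].round(1)/round(s["gripper_width"],1)/' h.py; python3 -c "
from h import *
wrim('w2',(83,))"
```

```text
rim z [84.1 85.2 86.1] [250. 261.]
83 [ 450.2 -128.1] 46.5 [ 450.2 -128.2] [45.6 45.9] 32.5
[ 449.4 -126.8   54.2] [-0.4 -0.2 -2.8] 54.1 7.42
```

View pics/w2.png

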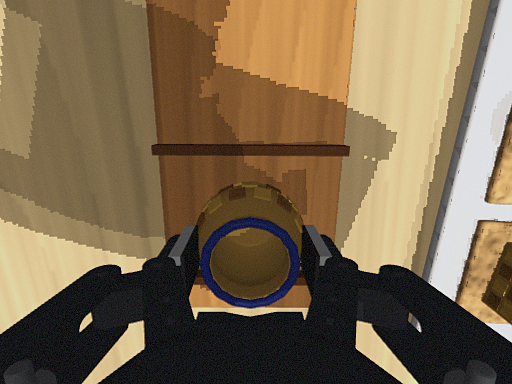

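The globe hangs level over the last place, rim at (250,262), with the fences at rows 150 and 283 on either side. Lowering the last few mm.

play_rows(
  targets=[
    [[0,0,0,0,0,-0.001,-1],[0,0,0,0,0,-0.002,-1],[0,0,0,0,0,-0.003,-1],[0,0,0,0,0,-0.003,-1]],
  ],
)

```text
time: 7.75
ee_pos: [449.3, -126.7, 51.1]
tool_rot: [-0.0, 0.723, 0.691, -0.0]
force: [-0.9, 0.1, -1.3]
gripper_width: 54.0
gripper_force: 63.2
```

play_rows(
  targets=[
    [[0,0,0,0,0,-0.0005,-1],[0,0,0,0,0,-0.001,-1],[0,0,0,0,0,-0.001,-1]],
  ],
)

```text
time: 8.0
ee_pos: [449.4, -126.8, 50.3]
tool_rot: [0.0, 0.723, 0.691, 0.0]
force: [-0.2, -1.5, 0.7]
gripper_width: 53.7
gripper_force: 63.5
```

Contact. Releasing.

play_rows(
  targets=[
    [[0,0,0,0,0,0,0.2],[0,0,0,0,0,0,0.4],[0,0,0,0,0,0,0.6],[0,0,0,0,0,0,0.8],[0,0,0,0,0,0,1],[0,0,0,0,0,0,1],[0,0,0,0,0,0,1],[0,0,0,0,0,0.01,1],[0,0,0,0,0,0.03,1],[0,0,0,0,0,0.05,1]],
  ],
)

```text
time: 8.83
ee_pos: [448.7, -126.5, 100.9]
tool_rot: [-0.001, 0.723, 0.691, -0.0]
force: [1.5, -0.3, -0.7]
gripper_width: 85.5
gripper_force: 0.0
```

```bash
python3 -c "
from h import *
wrim('w3',(82,))"
```

```text
rim z [80.4 81.5 82.4] [251. 222.]
82 [ 450.1 -126.9] 45.4 [ 450.1 -126.7] [44.4 44.7] 87.4
[ 450.6 -127.1  104.3] [ 4.1 -0.4  5.6] 85.7 8.88
```

play_rows(
  targets=[
    [[0,0,0,0,0,0.03,1],[0,0,0,0.005,0.003,0.06,1],[0,0,0,0.025,0.015,0.075,1],[0,0,-1,0.055,0.034,0.075,1],[0,0,-2,0.085,0.053,0.075,1],[0,0,-2,0.115,0.072,0.075,1],[0,0,-2,0.145,0.09,0.075,1],[0,0,-2,0.175,0.109,0.075,1],[0,0,-2,0.195,0.121,0.075,1],[0,0,-2,0.205,0.1275,0.075,1]],
  ],
)

```text
time: 9.72
ee_pos: [656.7, 2.5, 175.7]
tool_rot: [0.0, 0.734, 0.679, 0.001]
force: [-1.9, 1.2, 0.4]
gripper_width: 85.1
gripper_force: 0.0
```

play_rows(
  targets=[
    [[0,0,0,0,0,-0.01,1],[0,0,0,0,0,-0.03,1],[0,0,0,0,0,-0.055,1],[0,0,0,0,0,-0.08,1],[0,0,0,0,0,-0.1,1],[0,0,0,0,0,-0.115,1],[0,0,0,0,0,-0.122,1],[0,0,0,0,0,-0.122,1],[0,0,0,0,0,-0.122,0.7],[0,0,0,0,0,-0.122,0.5]],
  ],
)

```text
time: 10.55
ee_pos: [654.7, 0.4, 54.3]
tool_rot: [0.0, 0.735, 0.678, 0.0]
force: [0.7, -0.6, -0.2]
gripper_width: 64.9
gripper_force: 0.0
```

play_rows(
  targets=[
    [[0,0,0,0,0,0,0.4],[0,0,0,0,0,0,0.35],[0,0,0,0,0,0,0.3],[0,0,0,0,0,0,0.2],[0,0,0,0,0,0,0],[0,0,0,0,0,0,-0.5],[0,0,0,0,0,0,-1],[0,0,0,0,0,0,-1]],
  ],
)

```text
time: 11.22
ee_pos: [655.0, 0.6, 55.1]
tool_rot: [0.001, 0.735, 0.678, 0.001]
force: [-5.1, -1.5, 17.5]
gripper_width: 55.9
gripper_force: 60.0
```

play_rows(
  targets=[
    [[0,0,0,0,0,0.002,-1],[0,0,0,0,0,0.004,-1],[0,0,0,0,0,0.006,-1],[0,0,0,0,0,0.01,-1],[0,0,0,0,0,0.015,-1],[0,0,0,0,0,0.02,-1],[0,0,0,0,0,0.02,-1]],
  ],
)

```text
time: 11.8
ee_pos: [655.1, 0.7, 74.5]
tool_rot: [0.001, 0.735, 0.678, 0.001]
force: [0.1, 0.3, -2.5]
gripper_width: 55.8
gripper_force: 63.6
```

```bash
python3 -c "
from h import *
wrim('w4',(92,))"
```

```text
rim z [90.7 91.7 92.5] [249. 244.]
92 [656.    0.7] 59.3 [6.558e+02 6.000e-01] [58.9 55.7] 85.4
[654.8   0.8  74. ] [ 0.3  0.3 -1.8] 55.3 11.85
```

play_rows(
  targets=[
    [[0,0,0,0,0,0.008,-1],[0,0,0,0,0,0.022,-1],[0,0,0,-0.002,0,0.04,-1],[0,0,0,-0.008,-0.001,0.055,-1],[0,0,0,-0.018,-0.003,0.065,-1],[0,0,0,-0.032,-0.006,0.07,-1],[0,0,0,-0.05,-0.009,0.07,-1],[0,0,0,-0.072,-0.014,0.07,-1],[0,0,0,-0.096,-0.018,0.07,-1],[0,0,0,-0.12,-0.023,0.07,-1]],
  ],
)

```text
time: 12.68
ee_pos: [532.5, -22.3, 143.3]
tool_rot: [-0.0, 0.735, 0.678, -0.0]
force: [0.2, -0.4, -0.7]
gripper_width: 55.5
gripper_force: 63.8
```

play_rows(
  targets=[
    [[0,0,0,-0.024,-0.004,0,-1],[0,0,1,-0.045,-0.008,0,-1],[0,0,2,-0.062,-0.011,-0.001,-1],[0,0,2,-0.074,-0.014,-0.006,-1],[0,0,2,-0.08,-0.0147,-0.018,-1],[0,0,2,-0.0806,-0.0147,-0.034,-1],[0,0,2,-0.0806,-0.0147,-0.052,-1],[0,0,2,-0.0806,-0.0147,-0.068,-1],[0,0,2,-0.0806,-0.0147,-0.08,-1],[0,0,2,-0.0806,-0.0147,-0.085,-1]],
  ],
)

```text
time: 13.52
ee_pos: [452.4, -36.9, 57.1]
tool_rot: [-0.001, 0.723, 0.691, -0.001]
force: [-0.9, 0.2, -2.2]
gripper_width: 55.7
gripper_force: 63.8
```

play_rows(
  targets=[
    [[0,0,0,0,0,-0.003,-1],[0,0,0,0,0,-0.006,-1],[0,0,0,0,0,-0.008,-1],[0,0,0,0,0,-0.009,-1],[0,0,0,0,0,-0.01,-1],[0,0,0,0,0,-0.01,-1]],
  ],
)

```text
time: 14.02
ee_pos: [453.9, -37.0, 48.4]
tool_rot: [0.0, 0.723, 0.691, 0.0]
force: [-1.0, -0.2, -1.4]
gripper_width: 55.4
gripper_force: 63.8
```

```bash
python3 -c "
from h import *
wrim('w5',(66,))"
```

```text
rim z [64.7 65.6 66.4] [249. 244.]
66 [454.9 -37.1] 59.5 [454.8 -37.1] [58.9 55.8] 87.4
[453.9 -37.   48.4] [ 0.2 -0.2 -1.4] 55.4 14.07
```

play_rows(
  targets=[
    [[0,0,0,0,0,-0.001,-1],[0,0,0,0,0,-0.002,-1],[0,0,0,0,0,-0.003,-1],[0,0,0,0,0,-0.003,-1]],
  ],
)

```text
time: 14.4
ee_pos: [453.8, -37.0, 45.2]
tool_rot: [0.0, 0.723, 0.691, 0.0]
force: [-0.7, 0.0, 1.9]
gripper_width: 55.4
gripper_force: 64.3
```

play_rows(
  targets=[
    [[0,0,0,0,0,-0.0005,-1],[0,0,0,0,0,-0.001,-1],[0,0,0,0,0,-0.001,-1]],
  ],
)

```text
time: 14.65
ee_pos: [453.8, -37.0, 45.1]
tool_rot: [0.0, 0.723, 0.691, 0.0]
force: [-6.1, -0.4, 30.8]
gripper_width: 55.9
gripper_force: 67.0
```

play_rows(
  targets=[
    [[0,0,0,0,0,0.001,-1],[0,0,0,0,0,0.001,0.3],[0,0,0,0,0,0.001,0.5],[0,0,0,0,0,0.001,0.7],[0,0,0,0,0,0.001,1],[0,0,0,0,0,0.001,1],[0,0,0,0,0,0.001,1],[0,0,0,0,0,0.01,1],[0,0,0,0,0,0.03,1],[0,0,0,0,0,0.061,1]],
  ],
)

```text
time: 15.48
ee_pos: [452.2, -36.8, 104.7]
tool_rot: [-0.002, 0.723, 0.691, -0.001]
force: [0.5, -0.1, -0.2]
gripper_width: 85.3
gripper_force: 0.0
```

```bash
python3 -c "
from h import *
wrim('w6',(62,))"
```

```text
rim z [61.6 62.5 63.4] [252. 208.]
62 [454.7 -37.7] 59.7 [454.7 -37.6] [58.2 58.8] 8.7
[455.  -37.1 110.4] [ 4.7 -0.3  6.9] 85.8 15.53
```

play_rows(
  targets=[
    [[0,0,0,0,0,0.03,1],[0,0,0,0.005,-0.001,0.06,1],[0,0,0,0.02,-0.005,0.08,1],[0,0,-1,0.045,-0.012,0.085,1],[0,0,-2,0.075,-0.019,0.085,1],[0,0,-2,0.105,-0.027,0.085,1],[0,0,-2,0.135,-0.035,0.085,1],[0,0,-2,0.162,-0.042,0.085,1],[0,0,-2,0.18,-0.046,0.085,1],[0,0,-2,0.1892,-0.0486,0.085,1]],
  ],
)

```text
time: 16.37
ee_pos: [645.0, -86.1, 190.7]
tool_rot: [0.0, 0.735, 0.678, 0.0]
force: [-0.7, 0.8, 0.1]
gripper_width: 85.7
gripper_force: 0.0
```

play_rows(
  targets=[
    [[0,0,0,0,0,0,1],[0,0,0,0,0,-0.01,1],[0,0,0,0,0,-0.025,1],[0,0,0,0,0,-0.045,1],[0,0,0,0,0,-0.065,1],[0,0,0,0,0,-0.085,1],[0,0,0,0,0,-0.098,1],[0,0,0,0,0,-0.104,1],[0,0,0,0,0,-0.104,0.6],[0,0,0,0,0,-0.104,0.3]],
  ],
)

```text
time: 17.2
ee_pos: [642.8, -85.5, 86.6]
tool_rot: [-0.0, 0.735, 0.678, 0.0]
force: [0.2, -0.0, -0.3]
gripper_width: 63.7
gripper_force: 0.0
```

play_rows(
  targets=[
    [[0,0,0,0,0,0,0.2],[0,0,0,0,0,0,0.1],[0,0,0,0,0,0,0.05],[0,0,0,0,0,0,0],[0,0,0,0,0,0,-0.1],[0,0,0,0,0,0,-0.2],[0,0,0,0,0,0,-0.6],[0,0,0,0,0,0,-1],[0,0,0,0,0,0,-1]],
  ],
)

```text
time: 17.95
ee_pos: [643.3, -85.6, 87.1]
tool_rot: [0.0, 0.735, 0.678, 0.0]
force: [-2.9, -0.4, 9.1]
gripper_width: 40.2
gripper_force: 60.5
```

play_rows(
  targets=[
    [[0,0,0,0,0,0.002,-1],[0,0,0,0,0,0.004,-1],[0,0,0,0,0,0.006,-1],[0,0,0,0,0,0.01,-1],[0,0,0,0,0,0.015,-1],[0,0,0,0,0,0.02,-1],[0,0,0,0,0,0.02,-1]],
  ],
)

```text
time: 18.53
ee_pos: [643.7, -85.7, 107.5]
tool_rot: [0.001, 0.735, 0.678, 0.0]
force: [0.3, 0.3, -1.4]
gripper_width: 40.7
gripper_force: 60.5
```

```bash
python3 -c "
from h import *
wrim('w7',(145,))"
```

```text
rim z [144.9 145.9 146.8] [249. 267.]
145 [644.6 -86.4] 44.3 [644.5 -86.4] [43.4 40.7] 84.3
[643.4 -85.6 107. ] [ 0.1  0.2 -1.5] 40.0 18.58
```

View pics/w7.png

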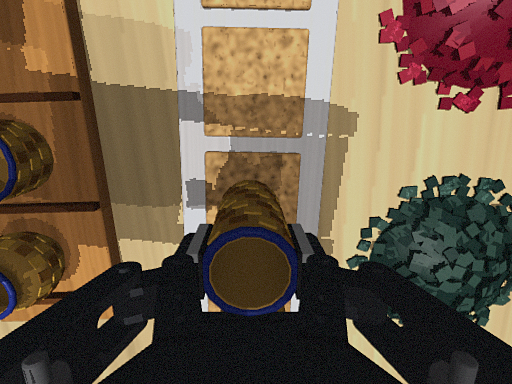

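Tall pot held upright, rim at (249,268), bottom clear of its mat. The two placed pots are visible at the left. Carrying on.

play_rows(
  targets=[
    [[0,0,0,0,0,0.006,-1],[0,0,0,0,0,0.018,-1],[0,0,0,-0.002,0.0015,0.034,-1],[0,0,0,-0.008,0.006,0.045,-1],[0,0,0,-0.018,0.0135,0.05,-1],[0,0,0,-0.031,0.0232,0.05,-1],[0,0,0,-0.047,0.0352,0.05,-1],[0,0,0,-0.064,0.048,0.05,-1],[0,0,0,-0.081,0.0607,0.05,-1],[0,0,0,-0.098,0.0734,0.05,-1]],
  ],
)

```text
time: 19.42
ee_pos: [543.0, -11.1, 156.4]
tool_rot: [-0.0, 0.735, 0.678, -0.0]
force: [0.4, -0.1, -1.6]
gripper_width: 40.0
gripper_force: 60.7
```

play_rows(
  targets=[
    [[0,0,0,-0.017,0.0127,0,-1],[0,0,1,-0.034,0.0255,0,-1],[0,0,2,-0.05,0.0375,0,-1],[0,0,2,-0.064,0.048,0,-1],[0,0,2,-0.076,0.057,-0.002,-1],[0,0,2,-0.084,0.063,-0.008,-1],[0,0,2,-0.0868,0.065,-0.02,-1],[0,0,2,-0.0868,0.065,-0.036,-1],[0,0,2,-0.0868,0.065,-0.052,-1],[0,0,2,-0.0868,0.065,-0.062,-1]],
  ],
)

```text
time: 20.25
ee_pos: [457.1, 53.1, 93.0]
tool_rot: [-0.0, 0.723, 0.691, -0.0]
force: [0.2, -0.5, -1.1]
gripper_width: 40.5
gripper_force: 60.7
```

play_rows(
  targets=[
    [[0,0,0,0,0,-0.004,-1],[0,0,0,0,0,-0.008,-1],[0,0,0,0,0,-0.011,-1],[0,0,0,0,0,-0.013,-1],[0,0,0,0,0,-0.014,-1],[0,0,0,0,0,-0.014,-1]],
  ],
)

```text
time: 20.75
ee_pos: [458.3, 52.8, 80.3]
tool_rot: [0.0, 0.723, 0.691, 0.0]
force: [-0.6, -0.6, -1.3]
gripper_width: 40.3
gripper_force: 60.7
```

```bash
python3 -c "
from h import *
wrim('w8',(118,))"
```

```text
rim z [117.7 118.8 119.6] [250. 267.]
118 [459.2  52.2] 44.2 [459.1  52.2] [43.3 40.9] 87.4
[458.3  52.8  80.4] [ 0.   0.2 -1.4] 40.5 20.8
```

play_rows(
  targets=[
    [[0,0,0,0,0,-0.001,-1],[0,0,0,0,0,-0.002,-1],[0,0,0,0,0,-0.0025,-1],[0,0,0,0,0,-0.0025,-1]],
  ],
)

```text
time: 21.13
ee_pos: [458.1, 52.8, 77.7]
tool_rot: [-0.0, 0.723, 0.691, -0.0]
force: [0.1, -0.2, -1.6]
gripper_width: 40.0
gripper_force: 60.7
```

play_rows(
  targets=[
    [[0,0,0,0,0,-0.0003,-1],[0,0,0,0,0,-0.0006,-1],[0,0,0,0,0,-0.0006,-1]],
  ],
)

```text
time: 21.38
ee_pos: [458.2, 52.9, 77.1]
tool_rot: [0.0, 0.723, 0.691, 0.0]
force: [-0.3, -0.8, -0.6]
gripper_width: 40.3
gripper_force: 60.8
```

Nearly in contact (the force is unloading). Another 0.3 mm, then release.

play_rows(
  targets=[
    [[0,0,0,0,0,-0.0003,-1],[0,0,0,0,0,-0.0003,0],[0,0,0,0,0,-0.0003,0.2],[0,0,0,0,0,-0.0003,0.5],[0,0,0,0,0,-0.0003,1],[0,0,0,0,0,-0.0003,1],[0,0,0,0,0,-0.0003,1],[0,0,0,0,0,0.01,1],[0,0,0,0,0,0.03,1],[0,0,0,0,0,0.06,1]],
  ],
)

```text
time: 22.22
ee_pos: [456.7, 52.8, 136.2]
tool_rot: [-0.001, 0.723, 0.691, -0.002]
force: [-1.2, 0.4, -0.2]
gripper_width: 85.5
gripper_force: 0.0
```

play_rows(
  targets=[
    [[0,0,0,0,0,0.025,1],[0,0,0,0,0,0.04,1],[0,0,0,0,0,0.043,1],[0,0,0,0,0,0.043,1]],
  ],
)

```text
time: 22.55
ee_pos: [458.8, 52.9, 180.9]
tool_rot: [0.001, 0.723, 0.691, 0.001]
force: [-0.2, -0.6, -0.1]
gripper_width: 85.5
gripper_force: 0.0
```

```bash
python3 -c "
from h import *
wrim('w9',(115,))"
```

```text
rim z [114.7 115.5 116.4] [249. 201.]
115 [458.9  52. ] 43.8 [459.1  52.1] [42.4 42.5] 39.9
rim z [61.5 62.6 63.5] [249. 265.]
115 [456.1  -6. ] 47.6 [456.1  -6. ] [47.  46.3] 76.2
[458.2  52.9 179.9] [-0.1  0.7 -1.4] 85.7 22.6
```

play_rows(
  targets=[
    [[0,0,-1,0.012,-0.015,0,1],[0,0,-2,0.03,-0.038,0,1],[0,0,-3,0.05,-0.064,0,1],[0,0,-4,0.07,-0.089,0,1],[0,0,-5,0.09,-0.115,0,1],[0,0,-6,0.11,-0.141,0,1],[0,0,-7,0.13,-0.166,0,1],[0,0,-8,0.15,-0.192,0,1],[0,0,-8,0.168,-0.215,0,1],[0,0,-8,0.1783,-0.2279,0,1]],
  ],
)

```text
time: 23.43
ee_pos: [637.4, -177.6, 177.8]
tool_rot: [-0.001, 0.77, 0.639, -0.001]
force: [-0.8, 0.6, 0.1]
gripper_width: 85.6
gripper_force: 0.0
```

play_rows(
  targets=[
    [[0,0,0,0,0,-0.01,1],[0,0,0,0,0,-0.02,1],[0,0,0,0,0,-0.02,1]],
  ],
)

```text
time: 23.68
ee_pos: [634.0, -174.0, 156.1]
tool_rot: [-0.002, 0.769, 0.639, -0.002]
force: [-0.4, 0.1, -0.5]
gripper_width: 85.0
gripper_force: 0.0
```

```bash
python3 -c "
from h import *
wrim('w10',(92,))"
```

```text
rim z [91.4 92.5 93.4] [254. 203.]
92 [ 637.8 -176.3] 61.8 [ 637.7 -176.2] [45.5 45.4] 79.5
[ 634.4 -173.9  157.4] [ 0.1  0.  -0.6] 85.3 23.73
```

View pics/w10.png

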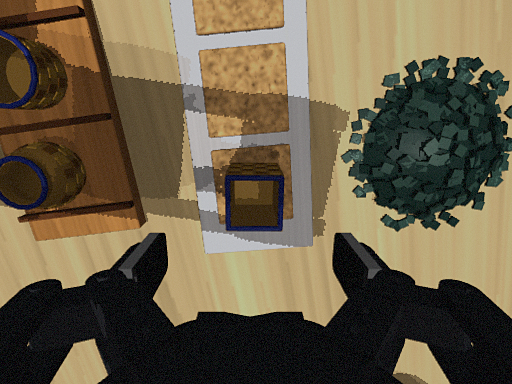

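The square pot (254,203) is parallel to the pads and centred between them, at about (637.5,-176). Descending.

play_rows(
  targets=[
    [[0,0,0,0.001,-0.0005,-0.01,1],[0,0,0,0.001,-0.0005,-0.025,1],[0,0,0,0.001,-0.0005,-0.045,1],[0,0,0,0.001,-0.0005,-0.065,1],[0,0,0,0.001,-0.0005,-0.083,1],[0,0,0,0.001,-0.0005,-0.094,1],[0,0,0,0.001,-0.0005,-0.098,1],[0,0,0,0.001,-0.0005,-0.098,1],[0,0,0,0.001,-0.0005,-0.098,0.6],[0,0,0,0.001,-0.0005,-0.098,0.3]],
  ],
)

```text
time: 24.57
ee_pos: [638.2, -175.7, 63.2]
tool_rot: [0.001, 0.769, 0.639, 0.0]
force: [0.3, 0.2, 0.2]
gripper_width: 64.0
gripper_force: 0.0
```

play_rows(
  targets=[
    [[0,0,0,0,0,0,0.2],[0,0,0,0,0,0,0.15],[0,0,0,0,0,0,0.1],[0,0,0,0,0,0,0.05],[0,0,0,0,0,0,0],[0,0,0,0,0,0,-0.2],[0,0,0,0,0,0,-0.6],[0,0,0,0,0,0,-1],[0,0,0,0,0,0,-1]],
  ],
)

```text
time: 25.32
ee_pos: [637.6, -175.6, 62.9]
tool_rot: [0.0, 0.769, 0.639, 0.0]
force: [-2.1, -0.0, 7.8]
gripper_width: 45.3
gripper_force: 60.8
```

play_rows(
  targets=[
    [[0,0,0,0,0,0.002,-1],[0,0,0,0,0,0.004,-1],[0,0,0,0,0,0.006,-1],[0,0,0,0,0,0.01,-1],[0,0,0,0,0,0.015,-1],[0,0,0,0,0,0.02,-1],[0,0,0,0,0,0.02,-1]],
  ],
)

```text
time: 25.9
ee_pos: [638.2, -175.8, 83.4]
tool_rot: [0.001, 0.769, 0.639, 0.0]
force: [0.4, 0.3, -1.6]
gripper_width: 45.0
gripper_force: 61.5
```

```bash
python3 -c "
from h import *
wrim('w11',(112,))"
```

```text
rim z [111.8 112.9 113.8] [250. 258.]
112 [ 638.9 -176.8] 62.9 [ 639.  -176.5] [45.5 45.9] 79.3
[ 638.  -175.7   82.9] [-0.4 -0.4 -2. ] 45.3 25.95
```

play_rows(
  targets=[
    [[0,0,0,0,0,0.006,-1],[0,0,0,0,0,0.018,-1],[0,0,0,0,0,0.035,-1],[0,0,0,0,0,0.053,-1],[0,0,0,-0.002,0.0037,0.07,-1],[0,0,0,-0.006,0.011,0.082,-1],[0,0,0,-0.012,0.022,0.089,-1],[0,0,0,-0.02,0.0365,0.09,-1],[0,0,0,-0.03,0.0547,0.09,-1],[0,0,0,-0.041,0.0748,0.09,-1]],
  ],
)

```text
time: 26.78
ee_pos: [595.4, -99.6, 172.2]
tool_rot: [-0.0, 0.769, 0.639, -0.0]
force: [-0.4, 0.4, -0.6]
gripper_width: 45.4
gripper_force: 61.5
```

play_rows(
  targets=[
    [[0,0,1,-0.0125,0.0228,0,-1],[0,0,2,-0.025,0.0456,0,-1],[0,0,3,-0.0375,0.0684,0,-1],[0,0,4,-0.05,0.0912,0,-1],[0,0,5,-0.0625,0.114,0,-1],[0,0,6,-0.075,0.1368,0,-1],[0,0,7,-0.0875,0.1596,0,-1],[0,0,8,-0.1,0.1824,0,-1],[0,0,8,-0.111,0.2025,0,-1],[0,0,8,-0.12,0.219,0,-1]],
  ],
)

```text
time: 27.62
ee_pos: [474.2, 119.9, 172.1]
tool_rot: [-0.0, 0.722, 0.691, -0.0]
force: [0.8, 0.6, -2.3]
gripper_width: 45.2
gripper_force: 61.5
```

play_rows(
  targets=[
    [[0,0,0,-0.007,0.0128,0,-1],[0,0,0,-0.012,0.022,0,-1],[0,0,0,-0.0138,0.025,-0.005,-1],[0,0,0,-0.0138,0.025,-0.017,-1],[0,0,0,-0.0138,0.025,-0.034,-1],[0,0,0,-0.0138,0.025,-0.052,-1],[0,0,0,-0.0138,0.025,-0.07,-1],[0,0,0,-0.0138,0.025,-0.086,-1],[0,0,0,-0.0138,0.025,-0.098,-1],[0,0,0,-0.0138,0.025,-0.104,-1]],
  ],
)

```text
time: 28.45
ee_pos: [461.8, 142.7, 66.4]
tool_rot: [-0.001, 0.723, 0.691, -0.001]
force: [0.4, -0.4, -1.9]
gripper_width: 44.9
gripper_force: 61.5
```

play_rows(
  targets=[
    [[0,0,0,0,0,-0.003,-1],[0,0,0,0,0,-0.006,-1],[0,0,0,0,0,-0.008,-1],[0,0,0,0,0,-0.01,-1],[0,0,0,0,0,-0.01,-1],[0,0,0,0,0,-0.01,-1]],
  ],
)

```text
time: 28.95
ee_pos: [462.8, 143.3, 58.4]
tool_rot: [0.0, 0.723, 0.691, 0.0]
force: [0.1, 0.0, -1.0]
gripper_width: 45.2
gripper_force: 61.5
```

```bash
python3 -c "
from h import *
wrim('w12',(88,))"
```

```text
rim z [86.9 88.  88.8] [249. 260.]
88 [463.6 142.8] 62.4 [463.7 142.8] [45.6 45.5] 87.4
[462.9 143.3  58.4] [-0.2 -0.3 -1. ] 45.0 29.0
```

play_rows(
  targets=[
    [[0,0,0,0,0,-0.001,-1],[0,0,0,0,0,-0.002,-1],[0,0,0,0,0,-0.003,-1],[0,0,0,0,0,-0.004,-1],[0,0,0,0,0,-0.0045,-1],[0,0,0,0,0,-0.0045,-1]],
  ],
)

```text
time: 29.5
ee_pos: [462.6, 143.2, 53.4]
tool_rot: [-0.0, 0.723, 0.691, -0.0]
force: [0.4, -0.2, -1.8]
gripper_width: 45.0
gripper_force: 61.5
```

play_rows(
  targets=[
    [[0,0,0,0,0,-0.0003,-1],[0,0,0,0,0,-0.0006,-1],[0,0,0,0,0,-0.0006,-1]],
  ],
)

```text
time: 29.75
ee_pos: [462.7, 143.2, 53.0]
tool_rot: [-0.0, 0.723, 0.691, -0.0]
force: [0.8, -0.2, -2.1]
gripper_width: 45.0
gripper_force: 61.5
```

play_rows(
  targets=[
    [[0,0,0,0,0,-0.0003,-1],[0,0,0,0,0,-0.0005,-1],[0,0,0,0,0,-0.0005,-1]],
  ],
)

```text
time: 30.0
ee_pos: [462.7, 143.3, 52.9]
tool_rot: [0.0, 0.723, 0.691, 0.0]
force: [-2.0, -0.4, 8.6]
gripper_width: 45.4
gripper_force: 62.8
```

Contact at 8.6 N. Releasing and backing away.

play_rows(
  targets=[
    [[0,0,0,0,0,0,0],[0,0,0,0,0,0,0.2],[0,0,0,0,0,0,0.5],[0,0,0,0,0,0,1],[0,0,0,0,0,0,1],[0,0,0,0,0,0,1],[0,0,0,0,0,0.01,1],[0,0,0,0,0,0.03,1],[0,0,0,0,0,0.06,1],[0,0,0,0,0,0.09,1]],
  ],
)

```text
time: 30.83
ee_pos: [461.9, 143.1, 143.7]
tool_rot: [-0.0, 0.723, 0.691, -0.001]
force: [1.1, 0.0, -0.3]
gripper_width: 85.4
gripper_force: 0.0
```

play_rows(
  targets=[
    [[0,0,0,0,0,0.03,1],[0,0,0,0,0.02,0.06,1],[0,0,0,0,0.05,0.08,1],[0,0,0,0,0.08,0.08,1],[0,0,0,0,0.11,0.08,1],[0,0,0,0,0.14,0.08,1],[0,0,0,0,0.17,0.08,1],[0,0,0,0,0.2,0.08,1],[0,0,0,0,0.22,0.08,1],[0,0,0,0,0.22,0.08,1]],
  ],
)

```text
time: 31.67
ee_pos: [462.4, 366.8, 223.2]
tool_rot: [-0.0, 0.722, 0.692, 0.001]
force: [0.1, -0.2, -0.2]
gripper_width: 85.4
gripper_force: 0.0
```

```bash
python3 - <<'E'
from h import *
from workcell import cams
g=cams.grab_frame("top");s=cams.grab_frame("side")
o=np.vstack([g["frame"][180:320,60:460],s["frame"][120:360,60:460]]);cv2.imwrite("pics/end.png",cv2.resize(o,None,fx=1.5,fy=1.5)[:,:,::-1])
m=blue(g);P=cloud(g);m=m*((P[...,0]<560)&(P[...,0]>400)&(abs(P[...,1])<250)&(P[...,2]>40)).astype(np.uint8)
k,l,st,_=cv2.connectedComponentsWithStats(m);c=np.array([456.9,7.5]);ey=np.array([.0496,.9988]);ex=np.array([.9988,-.0496])
for i in range(1,k):
    if st[i,4]<40: continue
    v,u=np.where(l==i);zz=np.percentile(P[...,2][l==i],90);H=min((82,62,115),key=lambda h:abs(h+2-zz))
    q=plane(g,np.c_[u,v],H)[:,:2].astype(np.float32);p=np.array(cv2.minEnclosingCircle(q)[0]);print(H,p.round(1),"board xy",((p-c)@ex).round(1),((p-c)@ey).round(1))
E
```

```text
82 [462.4 142.2] board xy -1.2 134.9
62 [453.9 -36.8] board xy -0.8 -44.4
115 [458.5  51.8] board xy -0.6 44.3
82 [ 449.8 -126.5] board xy -0.5 -134.2
```

View pics/end.png

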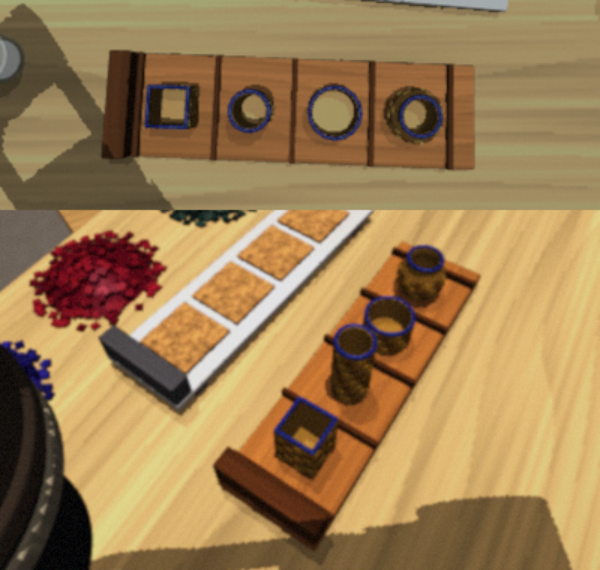

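All four pots are upright and centred to about 1 mm. From the board's stop at (125,105) they stand square (168,107), tall (250,108), low (334,112), globe (413,114).

```bash
python3 -c "
from workcell import env
print(env.job_done())"
```

```text
the job is handed in; nothing more can be done
None
```

The job is handed in: all four pots stand upright and released on the finishing board in reverse order (square next to the end stop, then tall, low, globe), each measured within about 1.5 mm of its place's centre, after about 32 s of robot time.

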